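Open the snap-lid control box and fit its board

TASK

Take the cover off the dust extractor's control box: squeeze its sprung tab in and lift while it is pressed, without wrenching the latch, and set the cover down gently, right way up, in the shallow wooden tray. Then lower the drilled circuit board gently onto the four standoffs in the open box, either way round, fully home and flat, ready for its screws. Let go of everything and leave the other things on the bench alone.

Things in the scene. Friction and masses are not known exactly. Their poses are not given: they have to be found in the camera images.
- base: Fixed base of the control box, screwed to the bench: open grey plastic tray, 120 mm long (x), 60 wide (y), 20 high, walls 3, floor 4 thick. Origin: centre of its underside, at bench height; z up. Screw ears reach 14 mm beyond each end, two cable glands 12 mm beyond the +x end. Four standoffs at x = +-36, y = +-8.5 mm. A slot in the middle of the +y wall takes the cover's hook.
- seat (a point): Centre of the four brass standoffs at shoulder height, 16 mm above the base's origin; axes as the base. A seated board's origin is here. Each standoff: shoulder 11 mm across up to this height, then a pin 5 mm across for 6 mm that tapers to 2 mm across at its tip, 9 mm above the shoulder.
- cover: Loose grey plastic hollow cap, 120 mm long (x), 60 wide (y), about 0.12 kg, latched on the base at the start, axes parallel to the base's. Origin: centre of its underside, at the feet of its four corner lugs, 5.5 mm above the base's origin while latched; z up. It stands on the lugs. Flat top at z = 60.5 mm; rim at 14.5, which rests on the base's walls (flush outside: grip above it).
- tab_pad (a point): Middle of the outer face of the sprung tab, mid-way along the cover's +y side: x = 0, y = 36, z = 39 mm in the cover's frame while out. The face is a ribbed pad 24 mm long (x), 30 high, 6 mm proud of the side. To pinch tab and plain -y side: 66 mm wide with the tab out, 61 with it in, the middle of the pinch then at y = +0.5 mm.
- tab (a joint): Travel of the tab in m: 0 out (latched), 0.005 fully in, along the cover's -y. Sprung outward: 1.8 N when out, 6.3 N fully in. Its hook frees the cover from 0.003 to 0.004 on and catches again if the tab is let out while the cover is seated. Lift straight up: hook and lugs (1.5 mm side play in the base) are clear of base and pins after 25 mm.
- board: Loose circuit board: flat plate 90 mm long (x), 34 wide (y), 4 thick, with four through holes 8 mm across at x = +-36, y = +-8.5 mm, about 0.11 kg. In its middle a dark transformer block, 34 mm (x) by 24 (y), rises to 38 mm above the underside: grip it there. Other parts rise to at most 16 mm. Origin: centre of the underside, on the bench at the start; z up.
- tray: Fixed shallow wooden tray for the cover, 200 mm (x) by 140 (y) outside, walls 4 mm thick and 15 high, inner floor 4 mm above the bench. Origin: centre of its underside; z up. The cover fits lying along its x and need not be exactly in the middle.
- joint_piece: Bystander: a loose finger-jointed piece of wood, about 95 by 85 mm, up to 40 mm high; leave it alone. Origin: on its underside.
- driver: Bystander: a screwdriver lying on the bench; leave it alone. Origin: its underside.
- backsaw: Bystander: a small backsaw with a wooden handle lying flat on the bench, about 315 mm long and 22 mm high; leave it alone. Origin: its underside.

How it is judged:
On the way, in this order (a step that is already met when the one before it is completed fails the run):
1. the tab is pressed in (over 3 mm) while the cover still sits on the base (value of joint tab above 0.003 m and z of cover in the frame of base below 0.009 m), for 0.02 s.
2. the cover is lifted clear of the base (z of cover in the frame of base above 0.035 m), for 0.1 s.
3. the cover stands upright in the tray, let go (horizontal distance between cover and tray below 0.06 m and z of cover in the frame of tray below 0.009 m and angle between cover's own z axis and vertical below 0.08 rad and linear speed of cover below 0.03 m/s and contact force between cover and the fingers below 0.1 N), for 0.2 s.
At the end, for the whole second after the job is handed in: The cover stands upright (within 0.08 rad) on the tray's floor, its centre within 60 mm of the tray's, at rest; the board lies on the standoffs: its origin within 3 mm sideways and 2 mm in height of the seat, flat within 0.05 rad and in line with the base, either way round, within 0.06 rad, at rest (horizontal distance between cover and tray below 0.06 m and z of cover in the frame of tray below 0.009 m and angle between cover's own z axis and vertical below 0.08 rad and linear speed of each of cover, board below 0.03 m/s and horizontal distance between board and seat below 0.003 m and z of board in the frame of seat between -0.002 and 0.002 m and angle between the z axis of board and the z axis of base, either way round below 0.05 rad and angle between the x axis of board and the x axis of base, either way round below 0.06 rad); the robot touches nothing.
It fails at once if the latch wrenched: over 45 N between cover and base (contact force between cover and base above 45 N).
It fails at once if the board dropped or slammed onto the box (over 0.5 m/s within 60 mm of its seat) (linear speed of board above 0.5 m/s and distance between board and seat below 0.06 m).
It fails at once if the cover dropped or slammed into the tray (over 0.6 m/s within 60 mm of the tray's centre) (linear speed of cover above 0.6 m/s and distance between cover and tray below 0.06 m).
It fails at once if a bystander moved over 30 mm (distance of any of joint_piece, driver, backsaw from where it was at the start of the episode above 0.03 m).
It also fails if it takes over 58 s, if anything falls off the work surface, if the arm or the gripper's body presses on something with over 40 N, if the wrist force passes 120 N, or if a joint passes its speed limit or range.

ROBOT

A 6-joint arm with a two-finger parallel gripper is mounted at the origin on the work surface. World frame = base frame: x ahead of the robot, y to its left, z up, the work surface at z = 0. Lengths are in m, angles in rad, forces in N, time in s.
With the tool pointing down it reaches from about 0.25 to 0.725 m from the base axis. Payload 4 kg.
Tool frame: the origin (TCP) lies midway between the tips of the shut fingers; the grasp point (between the pads) lies bot.pinch_z behind it (bot.pinch_z is the distance from the TCP to the grasp point, in m); z points along the fingers, y is the line along which they close (so a half turn about z gives the same grasp; the last joint's range is limited). The gripper opens to 85 mm and grips with 20 to 120 N. Pads are 22 mm wide; open, the fingers measure 114 mm over their backs; the gripper's body (76 mm by 85 mm) begins 54 mm behind the grasp point. The pads swing forward as they close: fully open they stand 13 mm farther back than shut.
Start: joints at [-1.27, 0.241, 0.005, 1.335, 0, 1.571], TCP at [0.148, -0.478, 0.231] pointing down, gripper open.
Joint ranges: [-2.72, 2.72], [-1.05, 1.87], [-1.09, 1.28], [-1.99, 2.15], [-1.42, 1.44], [-3.14, 3.14]. Speed limits (rad/s): [2.79, 2.79, 3.14, 3.14, 3.14, 3.14].

INTERFACE

Orientations are given as a unit quaternion [x, y, z, w].
In Python, from workcell import bot gives the robot as it stands.
- The arm moves only by the tool move_tool, called after "Request:" by a JSON object that holds its "op" and its "data", one argument or row to a line. Schema: {"type":"object","properties":{"motion":{"type":"array","items":{"type":"array","items":{"type":"array","items":{"type":"number"},"minItems":7,"maxItems":7},"minItems":1,"maxItems":10},"minItems":1,"maxItems":1},"only":{"type":"string"},"quiet":{"type":"boolean"},"lines":{"type":"string"}},"required":["motion"],"additionalProperties":false}. motion is a list that holds a single list of rows (three levels of brackets), with 1 to 10 rows, each of 7 numbers: a rotation vector rx, ry, rz in rad, then dx, dy, dz in m, then the finger opening in m; each row is the pose to reach, as a shift and turn from the pose commanded when the call began, along the tool's axes at that moment; what a row does not reach only later rows make up. A row lasts 1/8 s, in which the tool goes at most 0.0625 m and 0.188 rad, less where a joint would pass 70% of its speed; a pose out of reach is approached as far as the arm can. The fingers move at their own pace and stop on an object; the grip force is fixed at half the most. Time passes only in rows, so rows that do not move let the fingers close. The tool returns the time, the measured TCP pose, the force, the opening and the grip force at its end. only (a regular expression) keeps the lines of the reply that match it, lines (a string "A,B") keeps lines A to B, and quiet returns only ok. Input that does not fit is refused with a message, and nothing moves.
- bot.get_obs(): the state, without advancing time (a new reading comes with each control period).
- bot.camera(name): name is "scene" or "top"; returns the picture (400x640x3 uint8, red, green, blue); there is no depth.
- bot.calibration(name): a dict with "mtx" (3x3 intrinsics, pixels), "k1" (the pictures are not rectified: a ray, as slopes to the right and down, at radius r is drawn at 1 + k1 r^2 times it, then the intrinsics apply), "R" (3x3) and "t" (3): a world point X has camera coordinates R X + t. Camera axes: x right, y down, z forward; pixel columns grow to the right and rows downward; lengths in m; the calibration is good to about 2 mm. A picture is of the moment at which its call begins. calibration takes no time and is no camera call.
- bot.job_done(): hands the job in; it is judged then, once.
The state is a dict: "clock": time; "joint_pos": joint angles; "joint_vel": joint speeds; "tau": joint torques, N m; "eef_pos": TCP position; "tool_rot": TCP orientation; "ft_force": force on the tool from outside, world axes, zero at the start; "ft_torque": the same for the moment, N m; "grip_width": finger opening in m; "grasp_force": force on a finger pad.
Only numpy, scipy, OpenCV 4.12 (cv2) and the standard library are available. Lean on these libraries where they do the work, as an engineer would, in place of code of your own. Each camera call takes 0.05 s, during which the arm holds its last target. There are 200 camera calls.

## Working session

There is one attempt and no reset: what is moved stays moved. The work goes in short steps, Python scripts to look and compute and a tool call to move; the robot and the scene stay as the last step left them, time stands still between calls to the robot, and variables do not carry over. Pictures are saved under pics/ and viewed, at most 10 in all, crops included, and the job is handed in when it is done.

```bash
ls; mkdir -p pics
```

Run:
```python
from workcell import bot
import cv2
for n in("scene","top"):
    cv2.imwrite(f"pics/{n}0.png",bot.camera(n)[:,:,::-1]); print(bot.calibration(n))
print(bot.pinch_z,bot.get_obs())
```

```text
pics
workcell.py
{'mtx': array([[502.24486065,   0.        , 315.40522694],
       [  0.        , 502.24486065, 194.8919523 ],
       [  0.        ,   0.        ,   1.        ]]), 'k1': -0.14353269248332495, 'R': array([[ 0.58624119,  0.80998156,  0.01584744],
       [ 0.58450069, -0.40933783, -0.70057226],
       [-0.56096365,  0.41996715, -0.71340548]]), 't': array([-0.36456133, -0.30751746,  1.55764554])}
{'mtx': array([[411.27858013,   0.        , 314.30480436],
       [  0.        , 411.27858013, 198.60887759],
       [  0.        ,   0.        ,   1.        ]]), 'k1': -0.010732879575650642, 'R': array([[ 0.00594316, -0.99995285,  0.0076802 ],
       [-0.99092419, -0.00692056, -0.13424365],
       [ 0.13429047, -0.00681267, -0.99091859]]), 't': array([-0.01095832,  0.62211708,  1.02467899])}
0.0187 {'clock': 0.1, 'joint_pos': array([-1.26998656e+00,  2.41323846e-01,  3.85025308e-03,  1.33520138e+00,
       -7.73098954e-06,  1.57078913e+00]), 'joint_vel': array([-9.00003668e-05, -1.52123130e-03,  3.68239357e-03,  6.58095968e-04,
       -2.23821199e-03, -1.29844593e-03]), 'tau': array([ 5.97100752e-04, -3.73138404e+01,  2.53009522e+01,  1.08636537e-02,
        1.04580906e-04, -4.75141761e-06]), 'eef_pos': array([ 0.1479756 , -0.47700433,  0.23050555]), 'tool_rot': array([ 9.88709515e-01,  1.49841956e-01, -1.44565352e-04, -9.28140686e-04]), 'ft_force': array([-0.24858338, -0.33774512, -0.06076339]), 'ft_torque': array([0.02586041, 0.03333343, 0.01864837]), 'grasp_force': 0.0, 'grip_width': 0.08558051387571697}
```

View pics/top0.png

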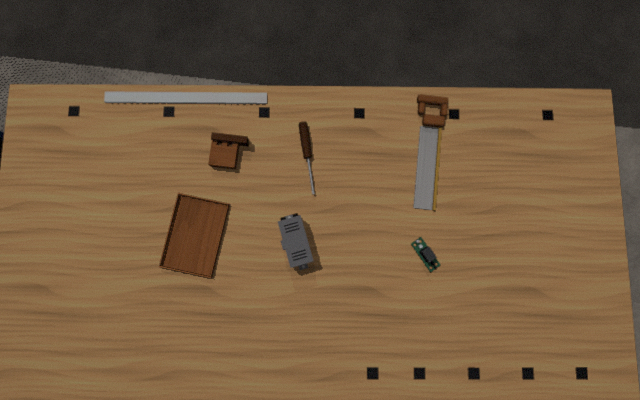

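View pics/scene0.png

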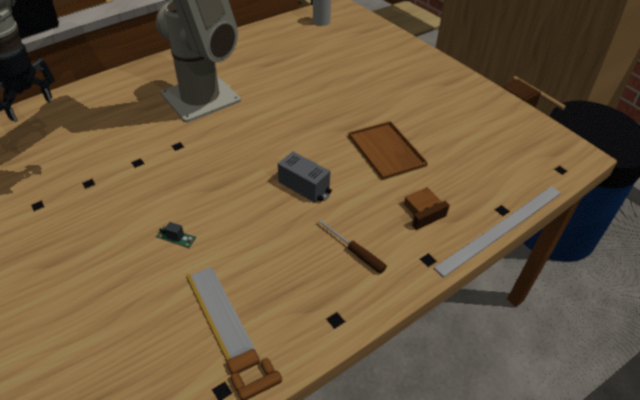

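The top view shows +x up and +y left. The tray is around (195,236), the box at (297,242), the board at (426,255), the driver at (307,158), the saw at (428,150) and the joint piece at (228,151). Next I'll enlarge the box, tray and board.

Create h.py:
```python
import numpy as np, cv2
from workcell import bot
from scipy.spatial.transform import Rotation as Ro
def cal(n):
    c=bot.calibration(n); return c["mtx"],c["k1"],c["R"],c["t"]
def proj(n,X):
    K,k,R,t=cal(n); p=np.atleast_2d(X)@R.T+t
    s=p[:,:2]/p[:,2:]; s=s*(1+k*(s**2).sum(1,keepdims=True))
    return s*K[0,0]+K[:2,2]
def ray(n,uv,z):
    K,k,R,t=cal(n); d=(np.array(uv,float)-K[:2,2])/K[0,0]; s=d.copy()
    for _ in range(20): s=d/(1+k*(s@s))
    v=R.T@np.r_[s,1]; c=-R.T@t
    return c+v*(z-c[2])/v[2]
def crop(img,u0,v0,w,h,f,grid=10):
    o=cv2.resize(img[v0:v0+h,u0:u0+w],None,fx=f,fy=f,interpolation=cv2.INTER_CUBIC)[:,:,::-1].copy()
    for u in range(-(-u0//grid)*grid,u0+w,grid):
        cv2.putText(o,str(u),(int((u-u0+.5)*f),8),0,.3,(0,255,255),1); cv2.line(o,(int((u-u0+.5)*f),10),(int((u-u0+.5)*f),16),(0,255,255),1)
    for v in range(-(-v0//grid)*grid,v0+h,grid):
        cv2.putText(o,str(v),(0,int((v-v0+.5)*f)+3),0,.3,(0,255,255),1); cv2.line(o,(20,int((v-v0+.5)*f)),(26,int((v-v0+.5)*f)),(0,255,255),1)
    return o
def go(p,yaw):
    """shift in tool axes and rotvec for TCP target p, tool down, tool y at world angle yaw (mod pi, nearest)"""
    o=bot.get_obs(); R=Ro.from_quat(o["tool_rot"]); best=None
    for k in(-1,0,1,2):
        y=np.array([np.cos(yaw+k*np.pi),np.sin(yaw+k*np.pi),0]);z=np.array([0,0,-1.]);x=np.cross(y,z)
        T=Ro.from_matrix(np.c_[x,y,z]); r=(R.inv()*T).as_rotvec()
        if best is None or np.linalg.norm(r)<np.linalg.norm(best): best=r
    print("rot",best.round(4),"shift",R.inv().apply(np.array(p)-o["eef_pos"]).round(4),"q6",o["joint_pos"][5].round(3),"z",o["eef_pos"].round(4))
```

Run:
```python
from h import *
t=cv2.imread("pics/top0.png")[:,:,::-1]; s=cv2.imread("pics/scene0.png")[:,:,::-1]
a=crop(t,270,205,55,70,7); b=crop(t,400,230,50,50,8)
c=np.zeros((550,800,3),np.uint8); c[:490,:385]=a; c[:400,390:790]=b
cv2.imwrite("pics/c1.png",c)
c=np.zeros((590,800,3),np.uint8)
c[:325,:390]=crop(s,272,145,78,65,5); c[:250,400:650]=crop(s,150,210,50,50,5)
c[330:590,:240]=crop(t,155,190,80,90,3)[:260]
cv2.imwrite("pics/c2.png",c)
```

```text
(no output)
```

View pics/c1.png

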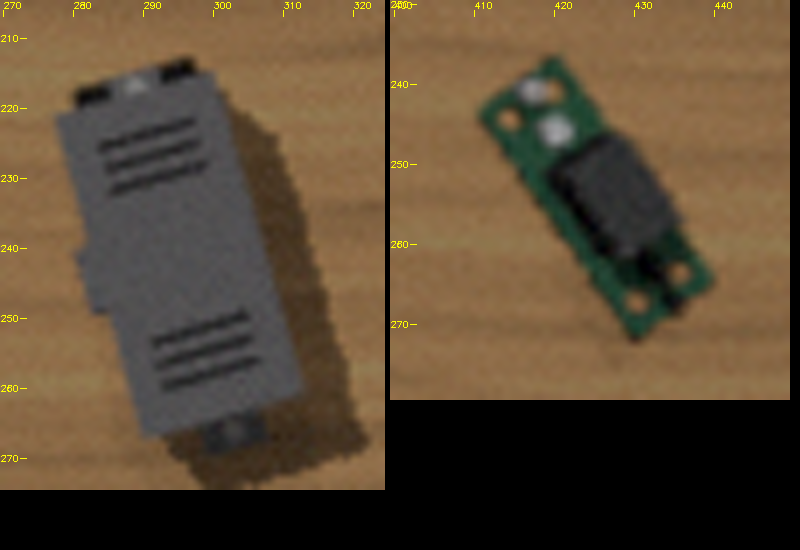

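View pics/c2.png

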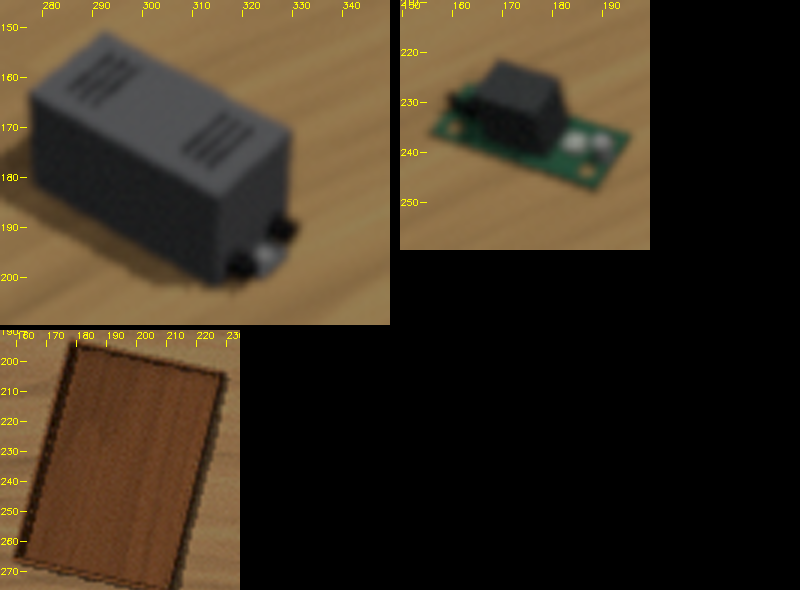

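The cover's +x end (glands) points up in the top image and the tab is on its left. The cover's top corners are about (277.6,221.2), (299.5,214.9), (312.8,260.2) and (290.2,266.9). Now I'll fit the poses.

Create fit.py:
```python
from h import *
from scipy.optimize import least_squares
def fit(name,obs,z,g):
    # obs: list of (cam,[(lx,ly,lz,u,v)])
    def res(q):
        c,s=np.cos(q[2]),np.sin(q[2]);r=[]
        for n,L in obs:
            L=np.array(L);X=np.c_[q[0]+c*L[:,0]-s*L[:,1],q[1]+s*L[:,0]+c*L[:,1],L[:,2]]
            r.append(proj(n,X)-L[:,3:])
        return np.concatenate(r).ravel()
    f=least_squares(res,g,loss="soft_l1"); print(name,f.x.round(4),"reach",np.hypot(*f.x[:2]).round(3)); print(res(f.x).reshape(-1,2).round(1).tolist()); return f.x
```

Run:
```python
from fit import *
z=.066;T=[(.06,.03,z,277.6,221.2),(.06,-.03,z,299.5,214.9),(-.06,-.03,z,312.8,260.2),(-.06,.03,z,290.2,266.9)]
S=[(-.06,-.03,z,277.5,163.1),(-.06,.03,z,292.5,151.1),(.06,.03,z,329.7,170.5),(.06,-.03,z,315.5,183.7)]
g=[.5,.05,.2]
fit("coverT",[("top",T)],0,g);fit("coverS",[("scene",S)],0,g);fit("cover",[("top",T),("scene",S)],0,g)
h=.003
T=[(.036,.0085,h,414.2,244.2),(.036,-.0085,h,420.2,240.7),(-.036,.0085,h,430.4,267.2),(-.036,-.0085,h,435.7,263.5),
(.045,.017,.004,411,243.9),(.045,-.017,.004,420.1,236.4),(-.045,.017,.004,429.9,272.2),(-.045,-.017,.004,440.1,264.5)]
S=[(-.036,-.0085,h,160.5,235.1),(.036,-.0085,h,186.9,243.7),(-.045,-.017,.004,155.5,236.1),(.045,-.017,.004,188.9,247.9),(.045,.017,.004,195.9,236.1)]
g=[.5,-.3,.5]
fit("boardT",[("top",T)],0,g);fit("boardS",[("scene",S)],0,g);fit("board",[("top",T),("scene",S)],0,g)
z=.015
fit("tray",[("top",[(.1,.07,z,178.5,194.5),(.1,-.07,z,229.8,203.8),(-.1,.07,z,160.5,267.2),(-.1,-.07,z,213,277)])],0,[.5,.3,-.2])
o=bot.get_obs();print(o["eef_pos"],Ro.from_quat(o["tool_rot"]).as_matrix().round(3))
```

```text
coverT [0.5126 0.0409 0.291 ] reach 0.514
[[-0.7, -0.2], [0.4, -0.6], [0.4, 0.3], [-0.2, 0.5]]
coverS [0.5146 0.0401 0.2915] reach 0.516
[[-0.4, -0.0], [-0.1, -0.4], [0.6, 0.0], [-0.1, 0.2]]
cover [0.5134 0.0407 0.2906] reach 0.515
[[-0.6, -0.5], [0.5, -0.9], [0.5, 0.0], [-0.1, 0.2], [-0.5, -0.4], [-0.2, -0.7], [0.5, -0.3], [-0.2, -0.1]]
boardT [ 0.4814 -0.3016  0.5966] reach 0.568
[[0.4, 0.3], [-0.4, 0.2], [0.1, 0.1], [-0.0, 0.1], [-0.9, -0.5], [0.4, -0.1], [0.1, -0.2], [0.3, 0.2]]
boardS [ 0.4844 -0.303   0.5956] reach 0.571
[[0.1, -0.1], [0.3, 0.0], [-0.1, 0.2], [-0.3, -0.6], [0.0, 0.5]]
board [ 0.4822 -0.3021  0.594 ] reach 0.569
[[0.6, -0.1], [-0.2, -0.1], [0.2, -0.2], [0.1, -0.2], [-0.7, -0.8], [0.6, -0.5], [0.2, -0.5], [0.4, -0.1], [0.1, -0.8], [0.2, -0.7], [-0.2, -0.6], [-0.3, -1.4], [-0.1, -0.3]]
tray [ 0.5269  0.3042 -0.1871] reach 0.608
[[0.0, -1.4], [0.1, -0.7], [-0.1, 0.6], [-0.0, 1.3]]
[ 0.1479756  -0.47700433  0.23050555] [[ 0.955  0.296 -0.001]
 [ 0.296 -0.955  0.002]
 [-0.    -0.002 -1.   ]]
```

Both cameras agree to within 2 mm. The plan is to give the gripper roughly a half turn so the wrist stays within its range, while moving over the cover.

Request:
{"op": "move_tool", "data": {
  "motion": [
    [[0, 0, -1.6, 0.5, -0.387, 0.05, 0.085], [0, 0, -1.6, 0.5, -0.387, 0.05, 0.085], [0, 0, -1.6, 0.5, -0.387, 0.05, 0.085], [0, 0, -1.6, 0.5, -0.387, 0.05, 0.085], [0, 0, -1.6, 0.5, -0.387, 0.05, 0.085], [0, 0, -1.6, 0.5, -0.387, 0.05, 0.085], [0, 0, -1.6, 0.5, -0.387, 0.05, 0.085], [0, 0, -1.6, 0.5, -0.387, 0.05, 0.085], [0, 0, -1.6, 0.5, -0.387, 0.05, 0.085], [0, 0, -1.6, 0.5, -0.387, 0.05, 0.085]]
  ]
}}

```text
clock: 1.35
eef_pos: [0.5064, 0.0346, 0.1816]
tool_rot: [0.581, 0.814, -0.0, -0.0]
ft_force: [1.5, -1.7, -0.5]
grip_width: 0.085
grasp_force: 0.0
```

```bash
python3 -c "
from h import *
go([.5133,.0412,.12],1.861)"
```

```text
rot [-6.0000e-04 -1.0000e-04 -1.5301e+00] shift [0.0041 0.0087 0.0616] q6 1.308 z [0.5064 0.0346 0.1816]
```

Request:
{"op": "move_tool", "data": {
  "motion": [
    [[0, 0, -1.53, 0.002, 0.005, 0.06, 0.085], [0, 0, -1.53, 0.002, 0.005, 0.06, 0.085], [0, 0, -1.53, 0.002, 0.005, 0.06, 0.085], [0, 0, -1.53, 0.002, 0.005, 0.06, 0.085], [0, 0, -1.53, 0.002, 0.005, 0.06, 0.085], [0, 0, -1.53, 0.002, 0.005, 0.06, 0.085], [0, 0, -1.53, 0.002, 0.005, 0.06, 0.085], [0, 0, -1.53, 0.002, 0.005, 0.06, 0.085], [0, 0, -1.53, 0.002, 0.005, 0.06, 0.085], [0, 0, -1.53, 0.002, 0.005, 0.06, 0.085]]
  ]
}}

```text
clock: 2.6
eef_pos: [0.5096, 0.0362, 0.1218]
tool_rot: [-0.143, 0.99, 0.0, -0.0]
ft_force: [-0.0, 0.4, -1.1]
grip_width: 0.0848
grasp_force: 0.0
```

```bash
python3 -c "
from h import *
go([.5133,.0412,.03],1.861)"
```

```text
rot [ 0.0001 -0.0006 -0.0032] shift [-0.005   0.0038  0.0918] q6 -0.216 z [0.5096 0.0362 0.1218]
```

Request:
{"op": "move_tool", "data": {
  "motion": [
    [[0, 0, -0.003, -0.005, 0.0038, 0.01, 0.085], [0, 0, -0.003, -0.005, 0.0038, 0.05, 0.085], [0, 0, -0.003, -0.005, 0.0038, 0.09, 0.085], [0, 0, -0.003, -0.005, 0.0038, 0.0995, 0.085], [0, 0, -0.003, -0.005, 0.0038, 0.0995, 0.085], [0, 0, -0.003, -0.005, 0.0038, 0.0995, 0.074], [0, 0, -0.003, -0.005, 0.0038, 0.0995, 0.074]]
  ]
}}

```text
clock: 3.48
eef_pos: [0.5149, 0.0414, 0.024]
tool_rot: [-0.146, 0.989, -0.0, 0.002]
ft_force: [0.2, -0.9, 0.5]
grip_width: 0.074
grasp_force: 0.0
```

```bash
python3 -c "
from h import *
cv2.imwrite('pics/t1.png',np.hstack([crop(bot.camera('scene'),255,120,90,90,4,20),crop(bot.camera('top'),260,195,70,90,4,20)]))
go([.5133,.0412,.022],1.861); print(bot.get_obs()['ft_force'])"
```

```text
rot [-0.0005  0.0021  0.0018] shift [0.0011 0.0002 0.0016] q6 -0.212 z [0.5144 0.0413 0.0236]
[-0.21639853 -0.04232818  0.30091905]
```

View pics/t1.png

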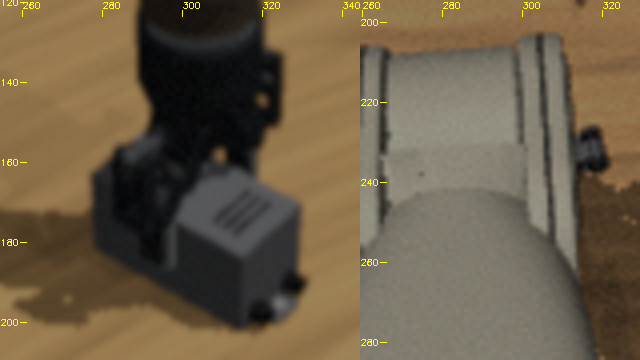

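The gripper straddles the cover, with the near finger at about (293,178) in the scene view, mid-side on the plain face. Now I'll close it in small steps.

Request:
{"op": "move_tool", "data": {
  "motion": [
    [[0, 0, 0.001, 0.0008, 0.0002, 0, 0.07], [0, 0, 0.001, 0.0008, 0.0002, 0, 0.068], [0, 0, 0.001, 0.0008, 0.0002, 0, 0.066], [0, 0, 0.001, 0.0008, 0.0002, 0, 0.066]]
  ]
}}

```text
clock: 4.08
eef_pos: [0.5126, 0.0415, 0.0226]
tool_rot: [-0.145, 0.989, 0.0, -0.0]
ft_force: [-0.5, 1.9, 1.9]
grip_width: 0.0662
grasp_force: 1.0
```

Request:
{"op": "move_tool", "data": {
  "motion": [
    [[0, 0, 0, 0, 0, 0, 0.0645], [0, 0, 0, 0, 0, 0, 0.063], [0, 0, 0, 0, 0, 0, 0.063]]
  ]
}}

```text
clock: 4.45
eef_pos: [0.5131, 0.0404, 0.023]
tool_rot: [-0.145, 0.989, -0.001, 0.0]
ft_force: [-1.8, -2.1, 4.5]
grip_width: 0.0629
grasp_force: 5.5
```

Request:
{"op": "move_tool", "data": {
  "motion": [
    [[0, 0, 0, 0, 0, 0, 0.062], [0, 0, 0, 0, 0, 0, 0.061], [0, 0, 0, 0, 0, 0, 0.061]]
  ]
}}

```text
clock: 4.82
eef_pos: [0.5135, 0.0396, 0.0234]
tool_rot: [-0.144, 0.99, -0.002, 0.001]
ft_force: [-1.1, -4.9, 6.7]
grip_width: 0.0611
grasp_force: 8.2
```

Request:
{"op": "move_tool", "data": {
  "motion": [
    [[0, 0, 0, 0, 0, 0, 0.06], [0, 0, 0, 0, 0, 0, 0.058], [0, 0, 0, 0, 0, 0, 0.055]]
  ]
}}

```text
clock: 5.2
eef_pos: [0.5136, 0.0393, 0.0243]
tool_rot: [-0.144, 0.99, -0.002, 0.001]
ft_force: [-2.7, -6.2, 13.9]
grip_width: 0.0594
grasp_force: 62.5
```

```bash
python3 -c "
from h import *
print(bot.get_obs())"
```

```text
{'clock': 5.2, 'joint_pos': array([ 0.07857661,  0.45517486, -0.27320184,  0.84028542, -0.00369523,
       -0.21099033]), 'joint_vel': array([-0.00018133, -0.00083907,  0.00141707, -0.00072748,  0.00072438,
        0.00119835]), 'tau': array([  3.07332471, -35.5845952 ,  17.9283303 ,  -1.48229901,
         1.40301928,  -0.04877136]), 'eef_pos': array([0.51363699, 0.03931815, 0.02430832]), 'tool_rot': array([-1.44275888e-01,  9.89535202e-01, -1.91416381e-03,  9.42529788e-04]), 'ft_force': array([-2.70523849, -6.24119512, 13.87554904]), 'ft_torque': array([-1.01426165,  0.76557986, -0.02017667]), 'grasp_force': 62.452198415994644, 'grip_width': 0.0594313183736235}
```

Gripped with the tab in. I'll unload the sideways and downward bias before lifting.

Request:
{"op": "move_tool", "data": {
  "motion": [
    [[0, 0, 0, 0, -0.001, -0.001, 0.055], [0, 0, 0, 0, -0.001, -0.001, 0.055]]
  ]
}}

```text
clock: 5.45
eef_pos: [0.5137, 0.0394, 0.0243]
tool_rot: [-0.145, 0.989, -0.001, 0.001]
ft_force: [-1.4, -3.4, 8.2]
grip_width: 0.0592
grasp_force: 65.4
```

Request:
{"op": "move_tool", "data": {
  "motion": [
    [[0, 0, 0, 0, -0.001, -0.001, 0.055], [0, 0, 0, 0, -0.001, -0.001, 0.055]]
  ]
}}

```text
clock: 5.7
eef_pos: [0.5133, 0.0393, 0.0243]
tool_rot: [-0.145, 0.989, 0.0, -0.0]
ft_force: [-0.3, -0.9, 2.1]
grip_width: 0.059
grasp_force: 65.4
```

Request:
{"op": "move_tool", "data": {
  "motion": [
    [[0, 0, 0, 0, 0, -0.002, 0.055], [0, 0, 0, 0, 0, -0.004, 0.055]]
  ]
}}

```text
clock: 5.95
eef_pos: [0.5127, 0.0394, 0.0281]
tool_rot: [-0.145, 0.989, 0.0, -0.001]
ft_force: [-0.4, 0.0, -1.2]
grip_width: 0.0593
grasp_force: 64.6
```

Request:
{"op": "move_tool", "data": {
  "motion": [
    [[0, 0, 0, 0, 0, -0.006, 0.055], [0, 0, 0, 0, 0, -0.014, 0.055], [0, 0, 0, 0, 0, -0.022, 0.055], [0, 0, 0, 0, 0, -0.03, 0.055], [0, 0, 0, 0, 0, -0.038, 0.055]]
  ]
}}

```text
clock: 6.58
eef_pos: [0.5134, 0.0393, 0.0673]
tool_rot: [-0.145, 0.989, -0.0, 0.0]
ft_force: [0.2, 0.9, -2.3]
grip_width: 0.0593
grasp_force: 64.6
```

Request:
{"op": "move_tool", "data": {
  "motion": [
    [[0, 0, 0, 0, 0, -0.02, 0.055], [0, 0, 0, 0, 0, -0.04, 0.055], [0, 0, 0, 0, 0, -0.06, 0.055], [0, 0, 0, 0, 0, -0.06, 0.055], [0, 0, 0, 0, 0, -0.06, 0.055]]
  ]
}}

```text
clock: 7.2
eef_pos: [0.5128, 0.0392, 0.126]
tool_rot: [-0.145, 0.989, 0.0, -0.0]
ft_force: [-0.5, -0.2, -1.8]
grip_width: 0.0596
grasp_force: 64.8
```

```bash
python3 -c "
from h import *
go([.5269,.3042,.15],1.861-.4776)"
```

```text
rot [-0.     -0.0008  0.4786] shift [-0.0895  0.2498 -0.024 ] q6 -0.215 z [0.5128 0.0392 0.126 ]
```

The cover came free with only its own weight on the wrist. Now I'll carry it over the tray.

Request:
{"op": "move_tool", "data": {
  "motion": [
    [[0, 0, 0.06, -0.012, 0.034, 0, 0.055], [0, 0, 0.12, -0.024, 0.068, 0, 0.055], [0, 0, 0.18, -0.036, 0.102, 0, 0.055], [0, 0, 0.25, -0.049, 0.136, 0, 0.055], [0, 0, 0.32, -0.061, 0.170, 0, 0.055], [0, 0, 0.39, -0.073, 0.204, 0, 0.055], [0, 0, 0.44, -0.083, 0.232, 0, 0.055], [0, 0, 0.478, -0.0895, 0.2498, 0, 0.055], [0, 0, 0.478, -0.0895, 0.2498, 0, 0.055], [0, 0, 0.478, -0.0895, 0.2498, 0, 0.055]]
  ]
}}

```text
clock: 8.45
eef_pos: [0.5267, 0.3033, 0.1255]
tool_rot: [0.093, 0.996, -0.001, -0.001]
ft_force: [-0.8, -0.0, -1.3]
grip_width: 0.0593
grasp_force: 65.0
```

```bash
python3 -c "
from h import *
cv2.imwrite('pics/t2.png',crop(bot.camera('scene'),280,60,180,140,4,20))
go([.5269,.3042,.0228],1.861-.4776)"
```

```text
rot [-0.0015 -0.0012  0.0001] shift [0.     0.0012 0.103 ] q6 0.71 z [0.5269 0.3032 0.1258]
```

View pics/t2.png

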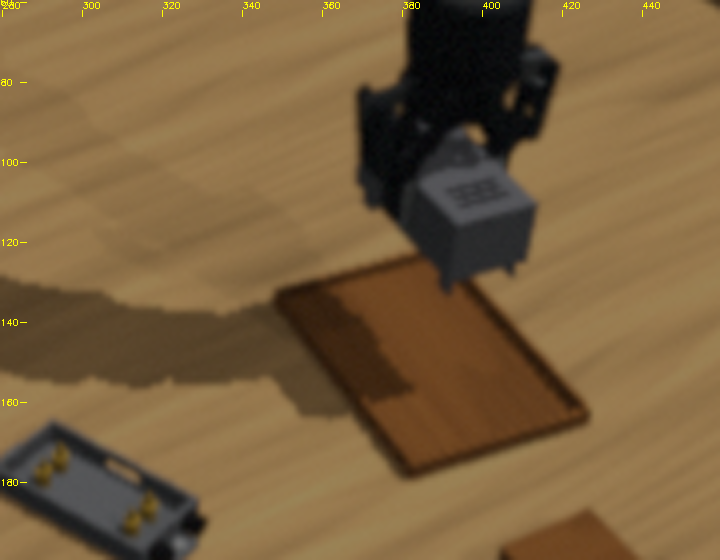

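The cover hangs level over the tray (scene ~ (398,110)), and the open base with its four brass standoffs is at about (300,175). Now I'll lower it.

Request:
{"op": "move_tool", "data": {
  "motion": [
    [[0, 0, 0, 0, 0, 0.02, 0.055], [0, 0, 0, 0, 0, 0.045, 0.055], [0, 0, 0, 0, 0, 0.07, 0.055], [0, 0, 0, 0, 0, 0.088, 0.055], [0, 0, 0, 0, 0, 0.096, 0.055], [0, 0, 0, 0, 0, 0.100, 0.055], [0, 0, 0, 0, 0, 0.102, 0.055], [0, 0, 0, 0, 0, 0.103, 0.055], [0, 0, 0, 0, 0, 0.103, 0.055]]
  ]
}}

```text
clock: 9.62
eef_pos: [0.5275, 0.3045, 0.024]
tool_rot: [0.093, 0.996, 0.0, 0.0]
ft_force: [0.5, -0.4, -1.4]
grip_width: 0.0593
grasp_force: 65.0
```

Request:
{"op": "move_tool", "data": {
  "motion": [
    [[0, 0, 0, 0, 0, 0.001, 0.055], [0, 0, 0, 0, 0, 0.002, 0.055], [0, 0, 0, 0, 0, 0.0025, 0.055]]
  ]
}}

```text
clock: 10.0
eef_pos: [0.5276, 0.3044, 0.0227]
tool_rot: [0.093, 0.996, 0.0, 0.001]
ft_force: [-4.2, -2.6, 9.6]
grip_width: 0.0594
grasp_force: 67.2
```

Request:
{"op": "move_tool", "data": {
  "motion": [
    [[0, 0, 0, 0, 0, -0.001, 0.062], [0, 0, 0, 0, 0, -0.001, 0.068], [0, 0, 0, 0, 0, -0.001, 0.085], [0, 0, 0, 0, 0, -0.001, 0.085], [0, 0, 0, 0, 0, -0.001, 0.085], [0, 0, 0, 0, 0, -0.03, 0.085], [0, 0, 0, 0, 0, -0.07, 0.085], [0, 0, 0, 0, 0, -0.12, 0.085], [0, 0, 0, 0, 0, -0.15, 0.085], [0, 0, 0, 0, 0, -0.15, 0.085]]
  ]
}}

```text
clock: 11.25
eef_pos: [0.5292, 0.3053, 0.1745]
tool_rot: [0.093, 0.996, 0.002, 0.003]
ft_force: [-0.0, -0.4, -1.3]
grip_width: 0.0846
grasp_force: 0.0
```

```bash
python3 -c "
from h import *
go([.4822,-.3021,.12],.594+np.pi/2)"
```

```text
rot [ 0.0022  0.0069 -0.7808] shift [-0.0664 -0.6058  0.0521] q6 0.71 z [0.5292 0.3053 0.1745]
```

Request:
{"op": "move_tool", "data": {
  "motion": [
    [[0, 0, -0.78, -0.0664, -0.6058, 0, 0.06], [0, 0, -0.78, -0.0664, -0.6058, 0, 0.06], [0, 0, -0.78, -0.0664, -0.6058, 0, 0.06], [0, 0, -0.78, -0.0664, -0.6058, 0, 0.06], [0, 0, -0.78, -0.0664, -0.6058, 0, 0.06], [0, 0, -0.78, -0.0664, -0.6058, 0, 0.06], [0, 0, -0.78, -0.0664, -0.6058, 0.03, 0.06], [0, 0, -0.78, -0.0664, -0.6058, 0.05, 0.06], [0, 0, -0.78, -0.0664, -0.6058, 0.05, 0.06], [0, 0, -0.78, -0.0664, -0.6058, 0.05, 0.06]]
  ]
}}

```text
clock: 12.5
eef_pos: [0.4791, -0.3018, 0.1197]
tool_rot: [-0.292, 0.956, 0.001, -0.001]
ft_force: [2.8, 0.3, -0.0]
grip_width: 0.0602
grasp_force: 0.0
```

```bash
python3 -c "
from h import *
t=bot.camera('top')
cv2.imwrite('pics/top3.png',t[:,:,::-1])
a=crop(t,150,190,85,90,4,10); b=crop(t,275,205,50,70,8,10)
c=np.zeros((570,800,3),np.uint8);c[:360,:340]=a;c[:560,350:750]=b
cv2.imwrite('pics/t3.png',c)
go([.4822,-.3021,.015],.594+np.pi/2)"
```

```text
rot [-0.0008 -0.0055 -0.0083] shift [-0.0086  0.0032  0.1026] q6 -1.158 z [ 0.4772 -0.3091  0.1176]
```

View pics/t3.png

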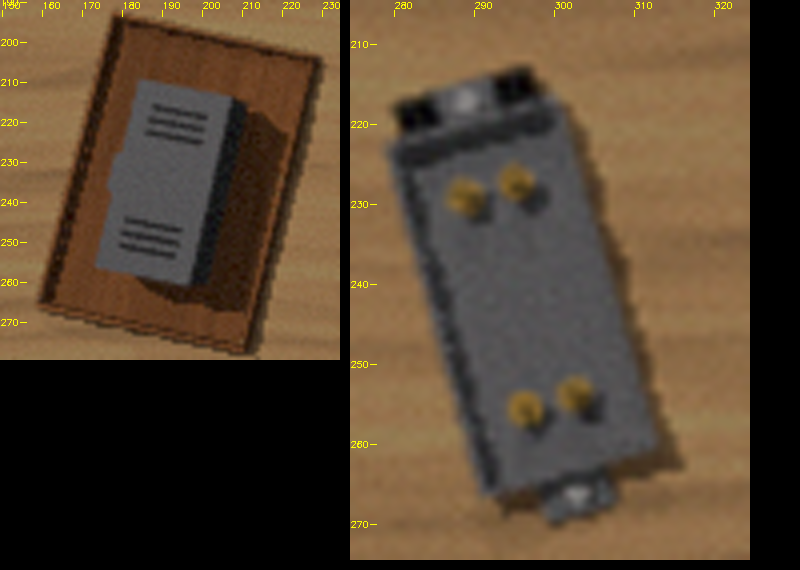

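The cover stands upright in the tray (centre about (192,235)) and well inside it. The four standoffs are near (289,229), (295.4,227.4), (296.5,255.5) and (302.6,253.9).

Request:
{"op": "move_tool", "data": {
  "motion": [
    [[0, 0, 0, 0, 0, 0, 0.06], [0, 0, 0, 0, 0, 0, 0.06], [0, 0, 0, 0, 0, 0, 0.06]]
  ],
  "quiet": true
}}

```text
ok
```

Run:
```python
from fit import *
t=cv2.imread("pics/top3.png"); hsv=cv2.cvtColor(t,cv2.COLOR_BGR2HSV)
m=((hsv[...,1]>100)&(hsv[...,0]>14)&(hsv[...,0]<32)&(hsv[...,2]>60)).astype(np.uint8)
C=[]
for u,v in [(289,229),(295.4,227.4),(296.5,255.5),(302.6,253.9)]:
    V,U=np.mgrid[int(v)-3:int(v)+5,int(u)-3:int(u)+5]; w=m[V,U]*(np.hypot(U-u,V-v)<3.6)
    C.append((np.average(U,weights=w),np.average(V,weights=w))); print(np.round(C[-1],1),w.sum())
P=[(.036,.0085),(.036,-.0085),(-.036,.0085),(-.036,-.0085)]
z=.018
for D in([(289,229),(295.4,227.4),(296.5,255.5),(302.6,253.9)],C):
    fit("base",[("top",[(a,b,z,*d) for (a,b),d in zip(P,D)])],0,[.51,.04,.29])
go([.4822,-.3021,.015],.594+np.pi/2)
```

```text
[289.1 229.4] 15
[295.3 227.5] 14
[296.4 255.6] 15
[302.5 253.8] 13
base [0.5122 0.0405 0.2818] reach 0.514
[[0.1, 0.0], [-0.1, -0.1], [-0.1, 0.2], [0.1, -0.0]]
base [0.5118 0.0406 0.2839] reach 0.513
[[-0.1, -0.2], [-0.0, -0.1], [-0.0, 0.2], [0.1, 0.1]]
rot [0.0002 0.0001 0.0015] shift [ 0.0005 -0.0035  0.1068] q6 -1.152 z [ 0.4806 -0.2989  0.1218]
```

Request:
{"op": "move_tool", "data": {
  "motion": [
    [[0, 0, 0.0015, 0.0005, -0.0035, 0.03, 0.06], [0, 0, 0.0015, 0.0005, -0.0035, 0.06, 0.06], [0, 0, 0.0015, 0.0005, -0.0035, 0.09, 0.055], [0, 0, 0.0015, 0.0005, -0.0035, 0.105, 0.05], [0, 0, 0.0015, 0.0005, -0.0035, 0.1115, 0.045], [0, 0, 0.0015, 0.0005, -0.0035, 0.1115, 0.04], [0, 0, 0.0015, 0.0005, -0.0035, 0.1115, 0.036], [0, 0, 0.0015, 0.0005, -0.0035, 0.1115, 0.032]]
  ]
}}

```text
clock: 13.92
eef_pos: [0.4824, -0.304, 0.0112]
tool_rot: [-0.291, 0.957, -0.001, 0.001]
ft_force: [0.1, 0.5, 0.7]
grip_width: 0.0321
grasp_force: 0.0
```

Request:
{"op": "move_tool", "data": {
  "motion": [
    [[0, 0, 0, 0, 0, 0, 0.029], [0, 0, 0, 0, 0, 0, 0.027], [0, 0, 0, 0, 0, 0, 0.025], [0, 0, 0, 0, 0, 0, 0.023], [0, 0, 0, 0, 0, 0, 0.018], [0, 0, 0, 0, 0, 0, 0.015]]
  ]
}}

```text
clock: 14.68
eef_pos: [0.4821, -0.3038, 0.0105]
tool_rot: [-0.292, 0.957, -0.0, 0.0]
ft_force: [-0.6, -1.1, 3.5]
grip_width: 0.0232
grasp_force: 59.5
```

Gripped. The bias between vision and grasp is about -2 mm in y and the same for both objects, so the seat target for the TCP is about (0.5125, 0.0385).

Request:
{"op": "move_tool", "data": {
  "motion": [
    [[0, 0, 0, 0, 0, -0.01, 0.015], [0, 0, 0, 0, 0, -0.03, 0.015], [0, 0, 0, 0, 0, -0.06, 0.015], [0, 0, 0, 0, 0, -0.1, 0.015], [0, 0, 0, 0, 0, -0.11, 0.015], [0, 0, 0, 0, 0, -0.11, 0.015]]
  ]
}}

```text
clock: 15.42
eef_pos: [0.4819, -0.3036, 0.1204]
tool_rot: [-0.292, 0.957, -0.0, 0.0]
ft_force: [-0.1, -0.5, -1.3]
grip_width: 0.0231
grasp_force: 59.0
```

```bash
python3 -c "
from h import *
go([.5125,.0385,.12],1.861)"
```

```text
rot [-0.0006  0.0005  0.3016] shift [-0.2162  0.2668  0.0003] q6 -1.154 z [ 0.4819 -0.3036  0.1204]
```

Request:
{"op": "move_tool", "data": {
  "motion": [
    [[0, 0, 0.04, -0.026, 0.032, 0, 0.015], [0, 0, 0.08, -0.054, 0.067, 0, 0.015], [0, 0, 0.12, -0.086, 0.107, 0, 0.015], [0, 0, 0.16, -0.118, 0.147, 0, 0.015], [0, 0, 0.2, -0.15, 0.186, 0, 0.015], [0, 0, 0.25, -0.18, 0.223, 0, 0.015], [0, 0, 0.29, -0.203, 0.251, 0, 0.015], [0, 0, 0.3016, -0.2162, 0.2668, 0, 0.015], [0, 0, 0.3016, -0.2162, 0.2668, 0.01, 0.015], [0, 0, 0.3016, -0.2162, 0.2668, 0.025, 0.015]]
  ]
}}

```text
clock: 16.68
eef_pos: [0.5116, 0.038, 0.0934]
tool_rot: [-0.145, 0.99, -0.0, -0.001]
ft_force: [0.3, 0.5, -1.7]
grip_width: 0.0226
grasp_force: 59.2
```

Request:
{"op": "move_tool", "data": {
  "motion": [
    [[0, 0, 0, 0, 0, 0.01, 0.015], [0, 0, 0, 0, 0, 0.03, 0.015], [0, 0, 0, 0, 0, 0.033, 0.015], [0, 0, 0, 0, 0, 0.033, 0.015], [0, 0, 0, 0, 0, 0.033, 0.015]]
  ]
}}

```text
clock: 17.3
eef_pos: [0.513, 0.0383, 0.0629]
tool_rot: [-0.144, 0.99, -0.0, 0.001]
ft_force: [-0.7, 0.2, -2.0]
grip_width: 0.0232
grasp_force: 59.1
```

```bash
python3 -c "
from h import *
s=bot.camera('scene');cv2.imwrite('pics/s4.png',s[:,:,::-1])
cv2.imwrite('pics/t4.png',crop(s,268,140,70,70,8,10))
go([.5125,.0385,.06],1.861)
o=bot.get_obs();print(Ro.from_quat(o['tool_rot']).as_matrix().round(4).tolist())"
```

```text
rot [-0.0003  0.0015 -0.0004] shift [0.0005 0.0003 0.003 ] q6 -0.215 z [0.5131 0.0384 0.063 ]
[[-0.9583, -0.2858, 0.0015], [-0.2858, 0.9583, 0.0001], [-0.0015, -0.0003, -1.0]]
```

View pics/t4.png

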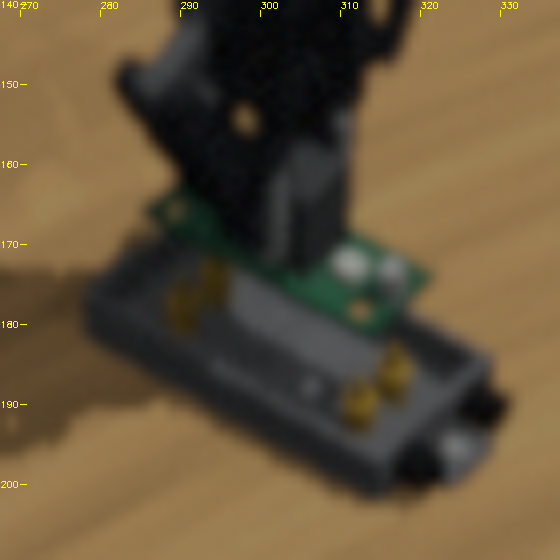

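The board hangs level over the base. Its visible holes are at about (289.6,165.5) and (312.5,178.2), and the pin tips at about (290.6,175.1), (312.5,187), (317.1,182.4) and (294.4,171.8). I'll compare both in this one picture.

Run:
```python
from fit import *
g=[.513,.039,.29]; z=.024
b=fit("pins",[("scene",[(.036,-.0085,z,312.5,187),(.036,.0085,z,317.1,182.4),(-.036,-.0085,z,290.6,175.1),(-.036,.0085,z,294.4,171.7)])],0,g)
t=.0565;h=.0555
d=fit("board",[("scene",[(-.036,-.0085,h,289.6,165.5),(.036,-.0085,h,312.5,178.2),(-.045,-.017,t,286,166),(.045,.017,t,321.5,173.5),(.045,-.017,t,314.4,181.1)])],0,g)
c,s=np.cos(.29),np.sin(.29);e=(b-d)[:2];print("pins-board x'",c*e[0]+s*e[1],"y'",-s*e[0]+c*e[1])
```

```text
pins [0.5143 0.0403 0.3155] reach 0.516
[[0.5, -0.1], [-0.1, 0.7], [-0.4, -0.1], [-0.1, -0.4]]
board [0.5146 0.0398 0.2992] reach 0.516
[[0.4, 0.3], [0.4, -0.2], [-1.0, -0.2], [0.6, 0.1], [-0.6, 0.0]]
pins-board x' -0.00011834040736498794 y' 0.0005597986311420927
```

Aligned to under 1 mm. Now I'll lower the board onto the pins gently.

Request:
{"op": "move_tool", "data": {
  "motion": [
    [[0, 0, 0, 0.0003, 0.0003, 0.01, 0.015], [0, 0, 0, 0.0003, 0.0003, 0.02, 0.015], [0, 0, 0, 0.0003, 0.0003, 0.026, 0.015], [0, 0, 0, 0.0003, 0.0003, 0.029, 0.015], [0, 0, 0, 0.0003, 0.0003, 0.029, 0.015]]
  ]
}}

```text
clock: 17.98
eef_pos: [0.5119, 0.0387, 0.0329]
tool_rot: [-0.145, 0.989, 0.0, -0.0]
ft_force: [0.0, 0.2, -1.1]
grip_width: 0.0233
grasp_force: 59.1
```

Request:
{"op": "move_tool", "data": {
  "motion": [
    [[0, 0, 0, 0, 0, 0.002, 0.015], [0, 0, 0, 0, 0, 0.003, 0.015], [0, 0, 0, 0, 0, 0.004, 0.015]]
  ]
}}

```text
clock: 18.35
eef_pos: [0.5122, 0.0387, 0.0293]
tool_rot: [-0.145, 0.99, 0.0, 0.0]
ft_force: [1.0, -0.1, -2.0]
grip_width: 0.0227
grasp_force: 59.1
```

Request:
{"op": "move_tool", "data": {
  "motion": [
    [[0, 0, 0, 0, 0, 0.001, 0.015], [0, 0, 0, 0, 0, 0.002, 0.015], [0, 0, 0, 0, 0, 0.002, 0.015]]
  ]
}}

```text
clock: 18.73
eef_pos: [0.512, 0.0387, 0.0271]
tool_rot: [-0.145, 0.989, 0.0, -0.0]
ft_force: [-0.0, 0.5, -1.3]
grip_width: 0.0227
grasp_force: 59.1
```

```bash
python3 -c "
from h import *
s=bot.camera('scene')
go([.5125,.0385,.0265],1.861);print(bot.get_obs()['ft_torque'])"
```

```text
rot [ 0.     -0.0001 -0.0001] shift [-0.0004 -0.0003  0.0007] q6 -0.215 z [0.512  0.0387 0.0272]
[-0.02243026  0.01987563  0.00964652]
```

Request:
{"op": "move_tool", "data": {
  "motion": [
    [[0, 0, 0, 0, 0, 0.0006, 0.015], [0, 0, 0, 0, 0, 0.0012, 0.015], [0, 0, 0, 0, 0, 0.0018, 0.015], [0, 0, 0, 0, 0, 0.0018, 0.015]]
  ]
}}

```text
clock: 19.27
eef_pos: [0.5122, 0.0387, 0.0265]
tool_rot: [-0.145, 0.99, -0.0, 0.0]
ft_force: [-3.1, 0.4, 6.8]
grip_width: 0.0232
grasp_force: 60.4
```

Contact came at exactly the seat height (TCP z = 0.0265). I'll let go, retreat upward and check.

Request:
{"op": "move_tool", "data": {
  "motion": [
    [[0, 0, 0, 0, 0, -0.001, 0.02], [0, 0, 0, 0, 0, -0.001, 0.028], [0, 0, 0, 0, 0, -0.001, 0.034], [0, 0, 0, 0, 0, -0.001, 0.036], [0, 0, 0, 0, 0, -0.001, 0.036], [0, 0, 0, 0, 0, -0.02, 0.036], [0, 0, 0, 0, 0, -0.05, 0.036], [0, 0, 0, 0, 0, -0.1, 0.036], [0, 0, 0, 0, 0, -0.15, 0.036], [0, 0, 0, 0, 0, -0.18, 0.036]]
  ]
}}

```text
clock: 20.52
eef_pos: [0.5131, 0.0388, 0.2083]
tool_rot: [-0.145, 0.989, -0.0, 0.002]
ft_force: [-0.1, 1.5, -0.7]
grip_width: 0.0356
grasp_force: 0.0
```

Request:
{"op": "move_tool", "data": {
  "motion": [
    [[0, 0, 0, 0.05, -0.04, 0, 0.04], [0, 0, 0, 0.05, -0.09, 0, 0.04], [0, 0, 0, 0.05, -0.15, 0, 0.04], [0, 0, 0, 0.05, -0.2, 0, 0.04], [0, 0, 0, 0.05, -0.25, 0, 0.04], [0, 0, 0, 0.05, -0.25, 0, 0.04], [0, 0, 0, 0.05, -0.25, 0, 0.04]]
  ]
}}

```text
clock: 21.4
eef_pos: [0.5352, -0.2149, 0.2049]
tool_rot: [-0.144, 0.99, 0.001, -0.0]
ft_force: [0.1, 0.6, -0.0]
grip_width: 0.0399
grasp_force: 0.0
```

```bash
python3 -c "
from h import *
s=bot.camera('scene');t=bot.camera('top')
c=np.zeros((570,800,3),np.uint8);c[:360,:420]=crop(s,268,140,70,60,6,10);c[:420,440:740]=crop(t,275,205,50,70,6,10)
c[370:570,:400]=crop(s,330,100,100,80,4,20)[120:]
c[365:570,:400]=cv2.resize(s[100:202,270:470],(400,205))[:,:,::-1]
cv2.imwrite('pics/t5.png',c)"
```

```text
(no output)
```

View pics/t5.png

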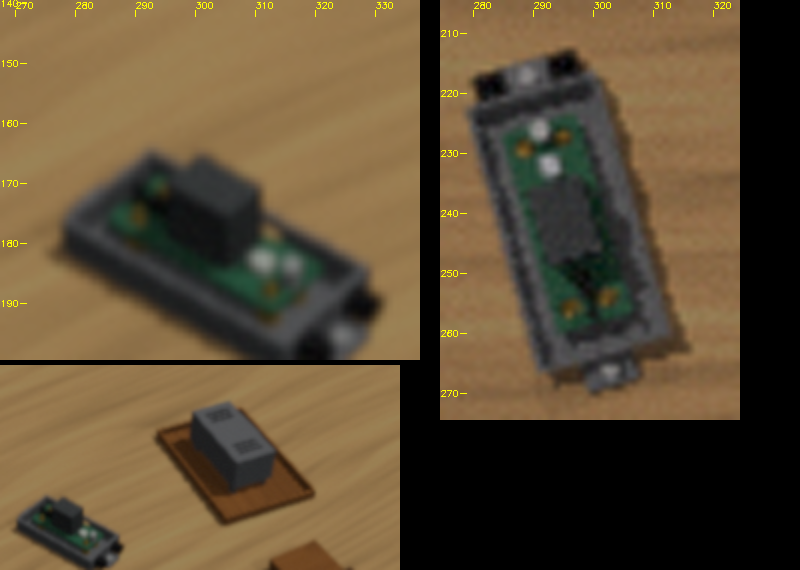

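The board lies flat on the standoffs with pins showing in all four holes (top view about (288,229), (294,227), (296,256) and (302,254)). The cover stands upright in the tray, and the arm is clear. I'm handing the job in.

```bash
python3 -c "
from workcell import bot
print(bot.job_done())"
```

```text
the job is handed in; nothing more can be done
None
```

I handed the job in after about 21 s of robot time: the cover stands upright in the tray, and the board lies flat on all four standoffs with nothing held. The hand-in returned no verdict, so this rests on the final pictures and force readings.

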